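Pair the streaming puck with the sound bar

ROBOT

A 6-joint arm with a two-finger parallel gripper is mounted at the origin on the work surface. World frame = base frame: x ahead of the robot, y to its left, z up, the work surface at z = 0. Lengths are in m, angles in rad, forces in N, time in s.
With the tool pointing down it reaches from about 0.375 to 0.9 m from the base axis. Payload 3.1 kg.
Tool frame: the origin (TCP) lies between the finger pads; the fingertips stand 22 mm ahead of it and the grasp point (between the pads) lies 3 mm ahead of it; z points along the fingers, y is the line along which they close (so a half turn about z gives the same grasp; the last joint's range is limited). The gripper opens to 87 mm and grips with 3 to 60 N. Pads are 19 mm wide; open, the fingers measure 117 mm over their backs; the gripper's body (75 mm by 190 mm) begins 51 mm behind the grasp point.
Start: joints at [1.004, 0.527, 1.433, -0, 1.181, -0.178], TCP at [0.237, 0.578, 0.245] pointing down, gripper open.
Joint ranges: [-3.08, 3.08], [-0.75, 2.2], [0.22, 2.44], [-1.43, 4.57], [0, 2.65], [-2.85, 2.85]. Speed limits (rad/s): [2.79, 2.79, 3.14, 3.14, 3.14, 3.14].

INTERFACE

Orientations are given as a unit quaternion [x, y, z, w].
In Python, from rig import robot gives the robot as it stands.
- The arm moves only by the tool move_arm, never from a script. Its argument "series" is text: rows parted by semicolons, each of 6 numbers parted by spaces: the shift along the tool's x, y, z in mm, then the turn, a rotation vector about the tool's x, y, z in degrees. In form: dx dy dz ax ay az; .... A call has 1 to 8 rows; each row is the pose to reach, as a shift and turn from the pose commanded when the call began, along the tool's axes at that moment; what a row does not reach only later rows make up. A row lasts 1/12 s, in which the tool goes at most 41.7 mm and 7.16 degrees, less where a joint would pass 70% of its speed; a pose out of reach is approached as far as the arm can. A call with a gripper value outside its range is refused whole. "jaw" is the opening, from 0 (shut) to 1 (fully open), set as the call begins (left out, the last holds). The fingers move at their own pace and stop on an object; "newtons" is the grip in N (left out, the last holds). Time passes only in rows, so rows that repeat a pose let the fingers close. It gives the time, the measured TCP pose, the force, the opening and the grip force at its end, in the units of the state.
- robot.get_obs(): the state, without advancing time (a new reading comes with each control period).
- robot.camera(name): name is "side" or "top" or "wrist"; returns a dict with "img" (420x560x3 uint8, red, green, blue), "mtx" (3x3 intrinsics, pixels), "world_to_cam" (4x4, takes a point from world to camera coordinates). Camera axes: x right, y down, z forward; pixel columns grow to the right and rows downward; lengths in m; the calibration is good to about 2 mm. The wrist camera is an equidistant fisheye: a pixel r from the principal point sees the ray r / f radians off the axis. A picture is of the moment at which its call begins. There is no depth.
- robot.hand_in(): hands the job in; it is judged then, once.
Trained networks look in a picture, given as the dict that the camera call returned (one of the last four; its "shot" number tells which), for a name from the list of things; names that differ only in an ending like _2 or _b are one class to them, and where a whole thing is asked for, a point or a joint stands for the part that bears it (a point fixed in the world has none). Each returns a list of dicts, best first, with "p" (0 to 1); they miss things now and then, are a little off and sometimes report something else, mostly with a low value. They report only what shows in the picture. A call takes as long as a camera call. They do not tell look-alikes from the thing itself.
- robot.search_frame(picture, thing): "xyz" ([x, y, z] in m, in world coordinates, good to about 4 mm: the middle of the surface that is visible of it).
- robot.tip_of(picture, thing): "xyz" ([x, y, z] in m, in world coordinates, good to about 4 mm: a listed point, or the origin of a listed thing).
The state is a dict: "time": time; "q": joint angles; "joint_velocities": joint speeds; "joint_torque": joint torques, N m; "position": TCP position; "tool_rot": TCP orientation; "ft_force": force on the tool from outside, world axes, zero at the start; "moment": the same for the moment, N m; "grip_width": finger opening in m; "grip_force": force on a finger pad.
Only numpy, scipy, OpenCV 4.12 (cv2) and the standard library are available. Lean on these libraries where they do the work, as an engineer would, in place of code of your own. Each camera call takes 0.05 s, during which the arm holds its last target. There are 200 camera calls.

TASK

Put the streaming puck's sound on the sound bar: with a fingertip, lightly and without jabbing, press the bar's round power key, then the square source key next to it, then the round button in the middle of the white puck, holding that last one down for about two seconds before you let go. Press one at a time and let each spring back up; do not press the two volume keys. Only touch, do not pick up or push the puck along, and leave the red tin, the coaster with its tealight cup and the spring clip where they are.

Things in the scene. Friction and masses are not known exactly. Their poses are not given: they have to be found in the camera images.
- soundbar: Grey sound bar, 420 mm long (y), 85 deep (x), 55 high, fixed, turned up to 0.15 rad. Origin: centre of its underside; x points to its cloth front, away from the robot; z up. Along the middle of its flat top a row of four black keys, 7 mm proud, 6 mm travel, centres at y = -63 mm power (round), -21 source (square), +21 volume down and +63 volume up (oblong).
- power (a joint): Round power key of the sound bar, 24 mm across, ring-and-stroke sign. Reads 0 with the key up and 0.006 (m) when it is fully down. It springs back by itself; it starts to move at 1 N and is fully down at 10 N (rising evenly), and the press counts from 0.0020 m (4 N), held for 0.1 s.
- power_top (a point): Centre of the top face of the round power key, moving with it. z axis up, x and y as the bar's. At rest it is 62 mm above the stand, standing 7 mm proud of the bar's top.
- source (a joint): Square source key of the sound bar, 21 mm wide, square-frame sign. Reads 0 with the key up and 0.006 (m) when it is fully down. It springs back by itself; it starts to move at 1 N and is fully down at 10 N (rising evenly), and the press counts from 0.0020 m (4 N), held for 0.1 s.
- source_top (a point): Centre of the top face of the square source key, moving with it. z axis up, x and y as the bar's. At rest it is 62 mm above the stand, standing 7 mm proud of the bar's top.
- minus (a joint): Oblong volume-down key, 26 mm along the row by 15 mm, dash sign, next to the source key; not to be pressed. Reads 0 up, 0.006 (m) fully down.
- plus (a joint): Oblong volume-up key, 26 x 15 mm, cross sign, at the end of the row away from the power key; not to be pressed. Reads 0 up, 0.006 (m) fully down.
- puck: White round streaming puck, 80 mm across, 24 mm high, about 0.2 kg, loose on rubber feet. Origin at the centre of its underside, z up. Its only button is in the middle of its top.
- pair (a joint): Round grey button, 28 mm across, in the middle of the puck's top. Reads 0 with the button up and 0.006 (m) when it is fully down. It springs back by itself; it starts to move at 1 N and is fully down at 10 N (rising evenly), and the press counts from 0.0020 m (4 N); it must stay so for 1.5 s or more without a break.
- pair_top (a point): Centre of the top face of the puck's round button, moving with it. z axis up, x and y as the puck's. At rest it is 31 mm above the stand, standing 7 mm proud of the puck's top.
- tin: Red plastic tin with a hinged lid, shut: 70 x 100 mm, 46 mm high, loose. Origin at the centre of its underside. Leave alone.
- tin_lid (a joint): Hinged lid of the red tin: 0 (rad) shut, grows as it opens. Leave shut.
- coaster: Round white ceramic coaster with a cork bottom, 96 mm across, 10 mm high, loose; the tealight cup stands on it. Origin at the centre of its underside. Leave alone.
- tealight: Frosted glass tealight cup, 60 mm across, 55 mm high, standing on the coaster. Origin at the centre of its underside, z up. Leave alone.
- clip: Steel spring clip standing on its spine with its two wire arms up: 51 mm long, 40 mm over the arms, 53 mm high, loose. Origin at the centre of its underside, z up. Leave alone.
Things that resemble listed ones, but are neither listed nor needed, are in the scene too. Of the things that look like the puck, the smallest one is meant.

How it is judged:
On the way, in this order (a step that is already met when the one before it is completed fails the run):
1. the round power key is pressed alone (value of joint power above 0.002 m and value of joint each of source, minus, plus, pair below 0.001 m), for 0.1 s.
2. then, the power key being up again, the square source key is pressed alone (value of joint source above 0.002 m and value of joint each of power, minus, plus, pair below 0.001 m), for 0.1 s.
3. then, the bar's keys being up again, the puck's button is pressed and held down for at least 1.5 s (value of joint pair above 0.002 m and value of joint each of power, source, minus, plus below 0.001 m), for 1.5 s.
At the end, for the whole second after the job is handed in: All four bar keys and the puck's button are up (within 1 mm), the puck lies flat and still within 15 mm of where it was, the tin is shut, the tealight cup upright, and tin, coaster, cup and clip are within 20 mm of where they were (value of joint each of power, source, minus, plus, pair below 0.001 m and distance of puck from where it was at the start of the episode below 0.015 m and linear speed of puck below 0.02 m/s and angle between puck's own z axis and vertical below 0.1 rad and value of joint tin_lid below 0.15 rad and angle between tealight's own z axis and vertical below 0.2 rad and distance of each of tin, coaster, tealight, clip from where it was at the start of the episode below 0.02 m); the robot touches nothing.
It fails at once if a volume key is pressed (value of joint any of minus, plus above 0.002 m).
It fails at once if two of the power key, the source key and the puck's button are down at once (value of joint each of power, source above 0.002 m or value of joint each of power, pair above 0.002 m or value of joint each of source, pair above 0.002 m).
It fails at once if the robot presses on the sound bar or the puck with more than 25 N (contact force between any of the fingers, the arm and soundbar above 25 N or contact force between any of the fingers, the arm and puck above 25 N).
It fails at once if the puck is lifted by more than 10 mm, tipped, or pushed more than 15 mm (height (world z) of puck above 0.01 m or angle between puck's own z axis and vertical above 0.25 rad or distance of puck from where it was at the start of the episode above 0.015 m).
It fails at once if the tin, coaster, tealight cup or clip is moved more than 20 mm, the cup tipped or the tin opened (distance of any of tin, coaster, tealight, clip from where it was at the start of the episode above 0.02 m or angle between tealight's own z axis and vertical above 0.3 rad or value of joint tin_lid above 0.15 rad).
It also fails if it takes over 48 s, if anything falls off the work surface, if the arm or the gripper's body presses on something with over 40 N, if the wrist force passes 120 N, or if a joint passes its speed limit or range.

## Working session

There is one attempt and no reset: what is moved stays moved. The work goes in short steps, Python scripts to look and compute and a tool call to move; the robot and the scene stay as the last step left them, time stands still between calls to the robot, and variables do not carry over. Pictures are saved under pics/ and viewed, at most 10 in all, crops included, and the job is handed in when it is done.

Besides the shell and the picture viewer there is one more tool, called after "Call:" as name(argument=value, ...) on one line, values as JSON. move_arm: Moves the arm, as the interface text tells. Its arguments: {"type":"object","properties":{"series":{"type":"string"},"jaw":{"type":"number"},"newtons":{"type":"number"}},"required":["series"]}

```bash
mkdir -p pics
python3 - <<'E'
from rig import robot
import cv2
o=robot.get_obs();print(o['time'],o['position'],o['tool_rot'],o['ft_force'],o['grip_width'])
for n in ['top','side']:
    p=robot.camera(n);cv2.imwrite(f'pics/{n}0.png',p['img'][:,:,::-1])
    print(n)
    for t in ['power_top','source_top','pair_top','soundbar','puck']:
        print(t,[( [round(float(v),3) for v in d['xyz']],round(d['p'],2)) for d in robot.tip_of(p,t)])
E
```

```text
0.0 [0.23654203 0.57778861 0.24357341] [ 1.93204688e-01  9.81157882e-01 -9.98370663e-04 -4.03822435e-04] [-0.53356227  0.91427769 -0.53505602] 0.08696868546846552
top
power_top [([0.469, -0.145, 0.059], 0.64)]
source_top [([0.461, -0.106, 0.063], 0.51)]
pair_top [([0.601, 0.408, 0.046], 0.64), ([0.503, 0.231, 0.044], 0.58), ([0.642, 0.254, 0.03], 0.56)]
soundbar [([0.461, -0.083, -0.002], 0.81), ([0.469, -0.146, 0.059], 0.71)]
puck [([0.501, 0.226, 0.003], 0.85), ([0.637, 0.258, -0.001], 0.64), ([0.604, 0.406, 0.001], 0.63)]
side
power_top [([0.465, -0.142, 0.061], 0.55)]
source_top [([0.461, -0.146, 0.061], 0.66), ([0.467, -0.105, 0.062], 0.49)]
pair_top [([0.597, 0.408, 0.044], 0.53), ([0.5, 0.227, 0.044], 0.5), ([0.638, 0.256, 0.03], 0.49)]
soundbar [([0.468, -0.077, 0.005], 0.58), ([0.647, -0.085, 0.001], 0.58)]
puck [([0.599, 0.404, -0.005], 0.85), ([0.5, 0.228, 0.0], 0.6), ([0.638, 0.261, -0.0], 0.58)]
```

View pics/top0.png

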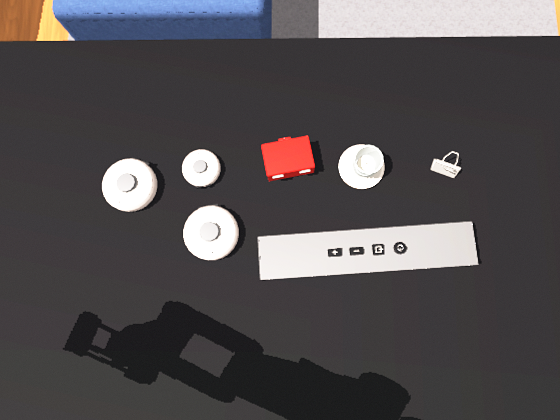

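View pics/side0.png

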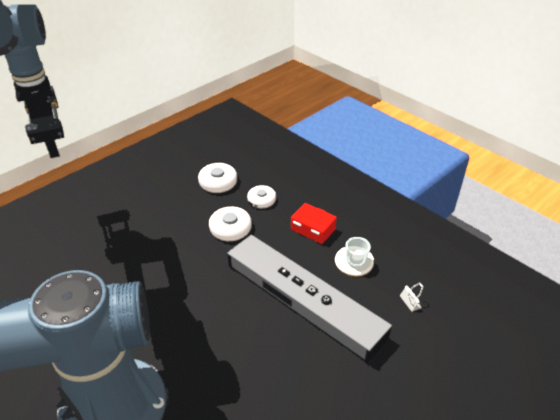

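Puck look-alikes in the top view: (130,185) large, (211,232) large and (201,168) small. The small one at about (0.64, 0.256), roughly 80 mm across, fits "smallest". I'll confirm it in a crop and measure by blobs.

```bash
cat > h.py <<'E'
import numpy as np
def ray(p,u,v,z):
    K,T=p['mtx'],p['world_to_cam'];R,t=T[:3,:3],T[:3,3]
    d=R.T@np.linalg.solve(K,[u,v,1]);c=-R.T@t
    return c+d*(z-c[2])/d[2]
E
python3 - <<'E'
from rig import robot
import cv2,numpy as np
from h import ray
np.set_printoptions(precision=4,suppress=True)
p=robot.camera('top');im=p['img']
c=lambda a,b,x,y:cv2.resize(im[y:b,x:a][:,:,::-1],None,fx=4,fy=4,interpolation=cv2.INTER_CUBIC)
cv2.imwrite('pics/c.png',np.vstack([c(250,215,100,145)[:,:600],np.zeros((8,600,3),np.uint8),c(440,275,290,225)]))
g=cv2.cvtColor(im,cv2.COLOR_RGB2GRAY)
# bar keys: dark blobs filled in bar region
x0,y0=320,236
m=(g[y0:264,x0:415]<95).astype(np.uint8)
for k in cv2.findContours(m,cv2.RETR_EXTERNAL,cv2.CHAIN_APPROX_NONE)[0]:
    x,y,w,h=cv2.boundingRect(k)
    if w*h<40: continue
    u,v=x0+x+(w-1)/2,y0+y+(h-1)/2; print('key',u,v,w,h,ray(p,u,v,.062))
for n,(a,b,c_,d) in {'A':(95,165,152,218),'B':(178,242,203,265),'S':(178,226,146,191)}.items():
    m=(g[c_:d,a:b]>100).astype(np.uint8)
    k=max(cv2.findContours(m,cv2.RETR_EXTERNAL,cv2.CHAIN_APPROX_NONE)[0],key=cv2.contourArea)
    (u,v),r=cv2.minEnclosingCircle(k);u+=a;v+=c_
    print(n,u,v,r,ray(p,u,v,.02),'diam',2*np.linalg.norm(ray(p,u+r,v,.02)-ray(p,u,v,.02)))
E
```

```text
key 334.5 251.5 14 8 [ 0.4582 -0.0205  0.062 ]
key 356.5 250.5 14 8 [ 0.4602 -0.0627  0.062 ]
key 377.5 249.0 12 11 [ 0.4632 -0.103   0.062 ]
key 400.0 247.5 13 12 [ 0.4662 -0.146   0.062 ]
A 128.8928565979004 185.2346954345703 28.041709899902344 [0.5999 0.4045 0.02  ] diam 0.11883074379485764
B 210.198974609375 232.60158348083496 28.204696655273438 [0.5    0.2293 0.02  ] diam 0.11595505930317392
S 200.7462978363037 167.92261123657227 19.498184204101562 [0.6372 0.2541 0.02  ] diam 0.08254871162384828
```

View pics/c.png

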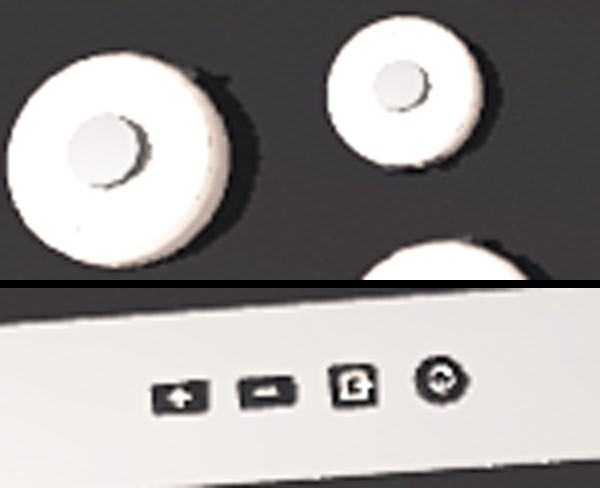

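The small puck at (200,166) is the one meant: it measures 82 mm, the others about 117 mm. In the lower crop the power key is the rightmost, with source, minus and plus to its left at 42 mm pitch. I'll move above the power key with the jaw shut.

Call:
move_arm(series="-15 -18 0 0 0 0;-35 -42 0 0 0 0;-57 -68 0 0 0 0;-80 -95 0 0 0 0;-103 -123 0 0 0 0;-126 -150 0 0 0 0;-149 -178 0 0 0 0;-172 -205 0 0 0 0", jaw=0, newtons=20)

```text
time: 1.32
position: [0.3185, 0.3219, 0.2448]
tool_rot: [0.193, 0.981, 0.0, 0.0]
ft_force: [1.1, -0.5, -0.2]
grip_width: 0.0417
grip_force: 0.0
```

Call:
move_arm(series="-20 -24 0 0 0 0;-40 -48 0 0 0 0;-60 -72 0 0 0 0;-80 -96 0 0 0 0;-100 -120 0 0 0 0;-120 -144 0 0 0 0;-140 -167 0 0 0 0;-160 -191 0 0 0 0")

```text
time: 1.98
position: [0.3945, 0.0846, 0.2449]
tool_rot: [0.193, 0.981, 0.0, 0.001]
ft_force: [0.8, 0.0, 0.4]
grip_width: 0.0008
grip_force: 0.0
```

Call:
move_arm(series="-22 -26 0 0 0 0;-44 -52 0 0 0 0;-66 -78 0 0 0 0;-88 -104 0 0 0 0;-110 -130 0 0 0 0;-130 -155 0 0 0 0;-145 -174 0 0 0 0;-155 -186 0 0 0 0")

```text
time: 2.65
position: [0.468, -0.1478, 0.2448]
tool_rot: [0.194, 0.981, -0.001, 0.001]
ft_force: [-1.0, -0.1, -0.7]
grip_width: 0.0005
grip_force: 0.0
```

Call:
move_arm(series="0 0 15 0 0 0;1 1 40 0 0 0;2 1 65 0 0 0;2 2 90 0 0 0;2 2 115 0 0 0;2 2 135 0 0 0;2 2 143 0 0 0;2 2 145 0 0 0")

```text
time: 3.32
position: [0.465, -0.1413, 0.0982]
tool_rot: [0.193, 0.981, 0.001, -0.002]
ft_force: [0.0, 0.0, -0.2]
grip_width: 0.0005
grip_force: 0.0
```

Run:
```python
from rig import robot
import cv2,numpy as np
o=robot.get_obs();print(o['time'],o['position'],o['ft_force'])
p=robot.camera('side');im=p['img']
a=cv2.resize(im[230:350,220:400][:,:,::-1],None,fx=3,fy=3,interpolation=cv2.INTER_CUBIC)
cv2.imwrite('pics/s1.png',a)
```

```text
3.3167 [ 0.46495144 -0.14134803  0.09822707] [ 0.01120786  0.00980137 -0.18959235]
```

View pics/s1.png

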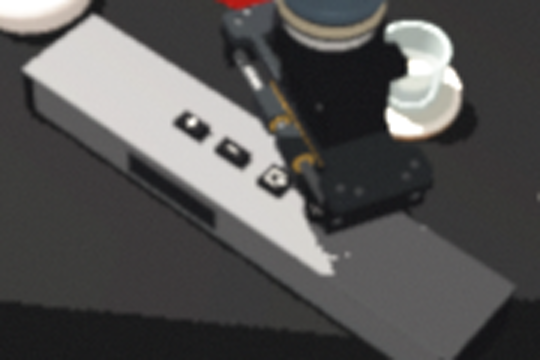

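The gripper hides the power key; plus, minus and source are visible at about (190,125), (233,152) and (274,180), and source is clear of the fingers. I'll let it settle and re-read the pose.

Call:
move_arm(series="0 0 0 0 0 0;0 0 0 0 0 0")

```text
time: 3.53
position: [0.4666, -0.1425, 0.1007]
tool_rot: [0.193, 0.981, -0.0, 0.001]
ft_force: [-0.7, -0.2, -0.3]
grip_width: 0.0008
grip_force: 0.0
```

Call:
move_arm(series="0 0 0 0 0 0;0 0 3 0 0 0")

```text
time: 3.7
position: [0.4667, -0.1427, 0.0978]
tool_rot: [0.193, 0.981, -0.001, 0.002]
ft_force: [1.0, -0.6, -0.3]
grip_width: 0.0002
grip_force: 0.0
```

Call:
move_arm(series="-1 -2 3 0 0 0;-1 -3 6 0 0 0;-1 -3 8 0 0 0;-1 -3 10 0 0 0;-1 -3 11 0 0 0;-1 -3 12 0 0 0;-1 -3 13 0 0 0;-1 -3 13 0 0 0")

```text
time: 4.37
position: [0.4655, -0.1453, 0.0835]
tool_rot: [0.193, 0.981, 0.0, -0.0]
ft_force: [-1.2, -0.2, 1.4]
grip_width: 0.0004
grip_force: 1.1
```

Call:
move_arm(series="0 0 0.5 0 0 0;0 0 1 0 0 0;0 0 1.5 0 0 0;0 0 2 0 0 0;0 0 2 0 0 0")

```text
time: 4.78
position: [0.4655, -0.1453, 0.0817]
tool_rot: [0.193, 0.981, 0.0, -0.0]
ft_force: [-1.5, -0.9, 4.8]
grip_width: 0.0003
grip_force: 2.4
```

Call:
move_arm(series="0 0 0.7 0 0 0;0 0 1.2 0 0 0;0 0 1.2 0 0 0;0 0 1.2 0 0 0;0 0 1.2 0 0 0")

```text
time: 5.2
position: [0.4655, -0.1453, 0.0807]
tool_rot: [0.193, 0.981, -0.0, -0.0]
ft_force: [-1.0, 1.3, 5.5]
grip_width: 0.0006
grip_force: 3.2
```

Call:
move_arm(series="0 0 -1 0 0 0;0 0 -4 0 0 0;0 0 -10 0 0 0;0 0 -18 0 0 0;9 19 -20 0 0 0;16 33 -20 0 0 0;18 38 -20 0 0 0;18 38 -20 0 0 0")

```text
time: 5.87
position: [0.4632, -0.1023, 0.1007]
tool_rot: [0.192, 0.981, 0.0, -0.0]
ft_force: [0.0, -0.1, 0.3]
grip_width: 0.0004
grip_force: 0.0
```

Call:
move_arm(series="0 0 3 0 0 0;0 0 6 0 0 0;0 0 9 0 0 0;0 0 12 0 0 0;0 0 14 0 0 0;0 0 15 0 0 0;0 0 16 0 0 0;0 0 16 0 0 0")

```text
time: 6.53
position: [0.4632, -0.1036, 0.0842]
tool_rot: [0.193, 0.981, -0.0, -0.0]
ft_force: [-0.9, -0.2, 1.4]
grip_width: 0.0007
grip_force: 0.6
```

Call:
move_arm(series="0 0 0.7 0 0 0;0 0 1.4 0 0 0;0 0 2.1 0 0 0;0 0 2.8 0 0 0;0 0 3.5 0 0 0;0 0 3.8 0 0 0;0 0 3.8 0 0 0;0 0 3.8 0 0 0")

```text
time: 7.2
position: [0.4633, -0.1035, 0.0809]
tool_rot: [0.193, 0.981, -0.0, 0.0]
ft_force: [-1.5, -2.4, 5.5]
grip_width: 0.0007
grip_force: 3.0
```

Call:
move_arm(series="0 0 0.2 0 0 0;0 0 0.2 0 0 0")

```text
time: 7.37
position: [0.4633, -0.1035, 0.0807]
tool_rot: [0.193, 0.981, -0.0, 0.0]
ft_force: [-2.5, -1.7, 6.1]
grip_width: 0.0006
grip_force: 3.1
```

Call:
move_arm(series="0 0 -1 0 0 0;0 0 -4 0 0 0;0 0 -12 0 0 0;0 0 -30 0 0 0;0 0 -50 0 0 0;-1 15 -70 0 0 0;-2 35 -80 0 0 0;-4 60 -80 0 0 0")

```text
time: 8.03
position: [0.4914, -0.0497, 0.1631]
tool_rot: [0.194, 0.981, -0.0, 0.003]
ft_force: [0.5, 0.2, -0.7]
grip_width: 0.0004
grip_force: 0.0
```

Call:
move_arm(series="-2 28 0 0 0 0;-4 58 0 0 0 0;-6 88 0 0 0 0;-8 118 0 0 0 0;-10 148 0 0 0 0;-12 178 0 0 0 0;-14 208 0 0 0 0;-16 238 0 0 0 0")

```text
time: 8.7
position: [0.5951, 0.1667, 0.1606]
tool_rot: [0.193, 0.981, 0.0, -0.0]
ft_force: [0.4, -0.5, 0.2]
grip_width: 0.0005
grip_force: 0.0
```

Call:
move_arm(series="-2 28 0 0 0 0;-4 55 0 0 0 0;-5 78 0 0 0 0;-6 93 0 0 0 0;-6 100 0 0 0 0;-6 101 0 0 0 0;-6 101 0 0 0 0;-6 101 0 0 0 0")

```text
time: 9.37
position: [0.638, 0.2551, 0.1602]
tool_rot: [0.193, 0.981, -0.0, -0.001]
ft_force: [-0.4, -0.2, -0.2]
grip_width: 0.0006
grip_force: 0.0
```

Run:
```python
from rig import robot
import cv2,numpy as np
o=robot.get_obs();print(o['time'],o['position'])
for n in ['side','wrist']:
    p=robot.camera(n)
    print(n,[([round(float(v),4) for v in d['xyz']],round(d['p'],2)) for d in robot.tip_of(p,'pair_top')])
    cv2.imwrite(f'pics/{n}2.png',p['img'][:,:,::-1])
```

```text
9.3667 [0.63797305 0.2550745  0.16020832]
side [([0.6396, 0.2558, 0.0329], 0.57), ([0.5989, 0.4068, 0.0432], 0.57), ([0.4981, 0.229, 0.0465], 0.52)]
wrist [([0.6079, 0.4046, 0.0396], 0.74), ([0.6381, 0.2527, 0.0322], 0.61), ([0.4986, 0.2303, 0.041], 0.57)]
```

View pics/wrist2.png

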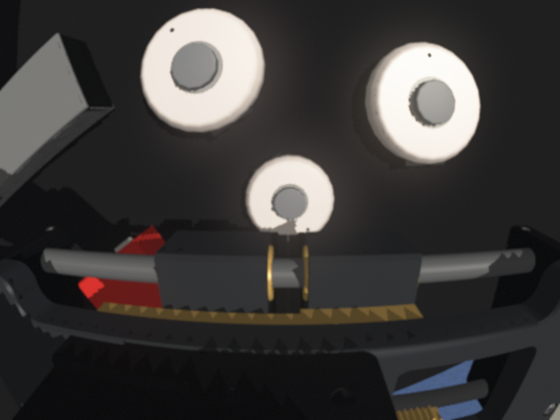

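The wrist view shows the small puck's button at (290,203), directly ahead of the shut fingers (about column 288). The networks put it at (0.639, 0.255), which matches the tool position, so I'll descend.

Call:
move_arm(series="0 0 12 0 0 0;0 0 35 0 0 0;0 0 58 0 0 0;0 0 78 0 0 0;0 0 90 0 0 0;0 0 96 0 0 0;0 0 98 0 0 0;0 0 98 0 0 0")

```text
time: 10.23
position: [0.6389, 0.2559, 0.0622]
tool_rot: [0.193, 0.981, -0.0, 0.0]
ft_force: [-0.2, -0.7, 0.6]
grip_width: 0.0005
grip_force: 0.0
```

Call:
move_arm(series="0 0 2 0 0 0;0 0 4 0 0 0;0 0 5 0 0 0;0 0 6 0 0 0;0 0 7 0 0 0;0 0 8 0 0 0;0 0 8 0 0 0")

```text
time: 10.82
position: [0.6386, 0.2559, 0.0542]
tool_rot: [0.193, 0.981, -0.0, -0.0]
ft_force: [-0.7, 0.0, 0.1]
grip_width: 0.0001
grip_force: 0.0
```

Call:
move_arm(series="0 0 0.7 0 0 0;0 0 1.4 0 0 0;0 0 2.1 0 0 0;0 0 2.8 0 0 0;0 0 3.5 0 0 0;0 0 4.2 0 0 0;0 0 4.8 0 0 0;0 0 4.8 0 0 0")

```text
time: 11.48
position: [0.6388, 0.256, 0.0501]
tool_rot: [0.193, 0.981, 0.0, 0.0]
ft_force: [-1.6, -0.9, 5.4]
grip_width: 0.0005
grip_force: 2.9
```

Call:
move_arm(series="0 0 0.2 0 0 0;0 0 0.2 0 0 0")

```text
time: 11.65
position: [0.6388, 0.256, 0.0501]
tool_rot: [0.193, 0.981, 0.0, 0.0]
ft_force: [-2.0, 0.1, 6.1]
grip_width: 0.0005
grip_force: 3.0
```

Pressed at about 6 N. I'll go a little deeper for margin and hold for about 2 s.

Call:
move_arm(series="0 0 0.4 0 0 0;0 0 0.4 0 0 0;0 0 0.4 0 0 0;0 0 0.4 0 0 0;0 0 0.4 0 0 0;0 0 0.4 0 0 0;0 0 0.4 0 0 0;0 0 0.4 0 0 0")

```text
time: 12.32
position: [0.6387, 0.256, 0.0498]
tool_rot: [0.193, 0.981, 0.0, 0.0]
ft_force: [-2.0, -1.1, 6.8]
grip_width: 0.0007
grip_force: 3.2
```

Call:
move_arm(series="0 0 0 0 0 0;0 0 0 0 0 0;0 0 0 0 0 0;0 0 0 0 0 0;0 0 0 0 0 0;0 0 0 0 0 0;0 0 0 0 0 0;0 0 0 0 0 0")

```text
time: 12.98
position: [0.6388, 0.256, 0.0498]
tool_rot: [0.193, 0.981, 0.0, 0.0]
ft_force: [-2.5, -1.4, 5.2]
grip_width: 0.0006
grip_force: 3.2
```

Call:
move_arm(series="0 0 0 0 0 0;0 0 0 0 0 0;0 0 0 0 0 0;0 0 0 0 0 0;0 0 0 0 0 0;0 0 0 0 0 0")

```text
time: 13.48
position: [0.6388, 0.256, 0.0498]
tool_rot: [0.193, 0.981, 0.0, 0.0]
ft_force: [-2.4, 0.2, 5.9]
grip_width: 0.0005
grip_force: 3.2
```

Call:
move_arm(series="0 0 -1 0 0 0;0 0 -4 0 0 0;0 0 -12 0 0 0;0 0 -30 0 0 0;0 0 -55 0 0 0;0 0 -80 0 0 0;0 0 -95 0 0 0;0 0 -100 0 0 0")

```text
time: 14.15
position: [0.6405, 0.2564, 0.1524]
tool_rot: [0.193, 0.981, 0.001, 0.003]
ft_force: [0.0, 1.2, -0.7]
grip_width: 0.0003
grip_force: 0.0
```

Run:
```python
from rig import robot
o=robot.get_obs();print(o['time'],o['position'],o['ft_force'])
p=robot.camera('side')
for t in ['puck','tin','coaster','tealight']:
    print(t,[([round(float(v),4) for v in d['xyz']],round(d['p'],2)) for d in robot.tip_of(p,t)])
```

```text
14.15 [0.64054418 0.25642507 0.15237723] [ 0.0345337   1.22841518 -0.69909604]
puck [([0.6374, 0.2599, -0.002], 0.9), ([0.4983, 0.2288, -0.0031], 0.64), ([0.5979, 0.4067, -0.0044], 0.62), ([0.6397, 0.2536, 0.0312], 0.59)]
tin [([0.657, 0.0722, -0.0027], 0.76)]
coaster [([0.6426, -0.0859, 0.0009], 0.88)]
tealight [([0.6461, -0.0848, 0.0093], 0.57), ([0.6444, -0.0838, 0.0015], 0.52)]
```

```bash
python3 -c "
from rig import robot
print(robot.hand_in())"
```

```text
the job is handed in; nothing more can be done
None
```

I pressed the power key, then the source key, then held the small puck's button down for about 2 s, with measured forces of at most about 7 N; the puck still sits where it started, the arm is clear, and the job is handed in (no verdict was returned).

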